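Shut the filled cutlery drawers

TASK

Three green cutlery drawers stand open: push the two that hold cutlery (forks, spoons) fully home with the fingertips, in either order and without slamming them, and leave the empty drawer open just as it is. Push only on the outside of the drawer fronts: the fingers stay out of the drawers and off the clean cutlery. Leave the cups, bottle and bowl standing where they are.

Things in the scene. Friction and masses are not known exactly. Their poses are not given: they have to be found in the camera images.
- forks_front (a point): moves with the drawer filled with forks: point on the outer face of its front panel, on the centre line, 72 mm above the counter. The flat upright pale green panel is 130 mm wide, 12 mm thick, from 20 to 110 mm above the counter. x axis: level, square into the panel, the way the drawer slides shut; y: left along the panel; z up
- forks_drawer (a joint): how far the drawer filled with forks is pulled out, m: 0 fully home at its stop, at most 0.13. Slides stiffly (3 N of friction plus 10 N per m/s), stays where left, no latch or spring. Behind the panel: white tray open at the top, 116 x 228 mm, floor 24 mm and side walls 82 mm above the counter, cutlery up to 50 mm
- spoons_front (a point): moves with the drawer filled with spoons: point on the outer face of its front panel, on the centre line, 72 mm above the counter. The flat upright pale green panel is 130 mm wide, 12 mm thick, from 20 to 110 mm above the counter. x axis: level, square into the panel, the way the drawer slides shut; y: left along the panel; z up
- spoons_drawer (a joint): how far the drawer filled with spoons is pulled out, m: 0 fully home at its stop, at most 0.13. Slides stiffly (3 N of friction plus 10 N per m/s), stays where left, no latch or spring. Behind the panel: white tray open at the top, 116 x 228 mm, floor 24 mm and side walls 82 mm above the counter, cutlery up to 50 mm
- empty_front (a point): moves with the drawer with nothing in it (bare white floor): point on the outer face of its front panel, on the centre line, 72 mm above the counter. The flat upright pale green panel is 130 mm wide, 12 mm thick, from 20 to 110 mm above the counter. x axis: level, square into the panel, the way the drawer slides shut; y: left along the panel; z up
- empty_drawer (a joint): how far the drawer with nothing in it (bare white floor) is pulled out, m: 0 fully home at its stop, at most 0.13. Slides stiffly (3 N of friction plus 10 N per m/s), stays where left, no latch or spring. Behind the panel: white tray open at the top, 116 x 228 mm, floor 24 mm and side walls 82 mm above the counter
- plinth: dark steel plate 290 x 500 x 12 mm fixed to the counter under three pale green drawer units, side by side in any order, 155 mm apart, facing the robot. Origin: centre of its underside; x axis from the fronts to the back. A unit is 240 mm deep, 130 wide, its roof 112 above the counter; a shut panel's face is 132 mm in front of the plinth's origin
- white_cup: an empty white perforated cutlery cup, 82 mm wide, 85 mm high, standing on the roof of a drawer unit. Origin: centre of its underside. To be left alone
- steel_cup: a steel perforated cutlery cup, 86 mm wide, 85 mm high, cutlery handles sticking up to 62 mm above it, standing on the roof of a drawer unit. Origin: centre of its underside. To be left alone
- tan_cup: a tan perforated cutlery cup, 82 mm wide, 85 mm high, cutlery handles sticking up to 62 mm above it, standing on the roof of a drawer unit. Origin: centre of its underside. To be left alone
- side_cup: a steel perforated cutlery cup, 90 mm wide, 110 mm high, with cutlery handles up to 62 mm above it, standing on the counter to the left. Origin: centre of its underside. To be left alone
- right_cup: a white perforated cutlery cup, 86 mm wide, 90 mm high, with cutlery handles up to 62 mm above it, standing on the counter to the right. Origin: centre of its underside. To be left alone
- spray: a bottle, 60 mm wide, 160 mm high, standing on the counter to the right. Origin: centre of its underside. To be left alone
- bowl: a white bowl, 120 mm wide, 50 mm high, standing on the counter to the left. Origin: centre of its underside. To be left alone

How it is judged:
At the end, for the whole second after the job is handed in: The forks drawer and the spoons drawer are each within 5 mm of fully home and at rest; the empty drawer is within 10 mm of where it stood at the start; every cup, the bottle and the bowl are within 20 mm of where they started (value of joint each of forks_drawer, spoons_drawer below 0.005 m and velocity of joint each of forks_drawer, spoons_drawer below 0.01 m/s and distance of empty_front from where it was at the start of the episode below 0.01 m and distance of each of white_cup, steel_cup, tan_cup, side_cup, right_cup, spray, bowl from where it was at the start of the episode below 0.02 m); the robot touches nothing.
It fails at once if a drawer was slammed (shut faster than 0.4 m/s) (velocity of joint any of forks_drawer, spoons_drawer below -0.4 m/s).
It fails at once if the empty drawer was moved by more than 10 mm (distance of empty_front from where it was at the start of the episode above 0.01 m).
It fails at once if the robot reached into a drawer or gripped its front panel (more than 1 N on a drawer's inside) ((contact force between any of the fingers, the arm and forks_drawer_c1 above 1 N or contact force between any of the fingers, the arm and forks_drawer_c2 above 1 N or contact force between any of the fingers, the arm and forks_drawer_c3 above 1 N or contact force between any of the fingers, the arm and forks_drawer_c4 above 1 N or contact force between any of the fingers, the arm and forks_drawer_c5 above 1 N or contact force between any of the fingers, the arm and forks_drawer_c6 above 1 N) or (contact force between any of the fingers, the arm and spoons_drawer_c1 above 1 N or contact force between any of the fingers, the arm and spoons_drawer_c2 above 1 N or contact force between any of the fingers, the arm and spoons_drawer_c3 above 1 N or contact force between any of the fingers, the arm and spoons_drawer_c4 above 1 N or contact force between any of the fingers, the arm and spoons_drawer_c5 above 1 N or contact force between any of the fingers, the arm and spoons_drawer_c6 above 1 N) or (contact force between any of the fingers, the arm and empty_drawer_c1 above 1 N or contact force between any of the fingers, the arm and empty_drawer_c2 above 1 N or contact force between any of the fingers, the arm and empty_drawer_c3 above 1 N or contact force between any of the fingers, the arm and empty_drawer_c4 above 1 N or contact force between any of the fingers, the arm and empty_drawer_c5 above 1 N)).
It fails at once if a cup, the bottle or the bowl was moved by more than 20 mm, lifted or tipped over (distance of any of white_cup, steel_cup, tan_cup, side_cup, right_cup, spray, bowl from where it was at the start of the episode above 0.02 m or angle between any of white_cup, steel_cup, tan_cup, side_cup, right_cup, spray, bowl's own z axis and vertical above 0.25 rad).
It also fails if it takes over 54 s, if anything falls off the work surface, if the arm or the gripper's body presses on something with over 40 N, if the wrist force passes 120 N, or if a joint passes its speed limit or range.

ROBOT

A 6-joint arm with a two-finger parallel gripper is mounted at the origin on the work surface. World frame = base frame: x ahead of the robot, y to its left, z up, the work surface at z = 0. Lengths are in m, angles in rad, forces in N, time in s.
With the tool pointing down it reaches from about 0.325 to 0.9 m from the base axis. Payload 3.5 kg.
Tool frame: the origin (TCP) lies at the very end of the fingers, on their centre line; the grasp point (between the pads) lies 19 mm behind it (arm.grip_point_offset is the distance from the TCP to the grasp point, in m); z points along the fingers, y is the direction in which the jaws open and shut (so a half turn about z gives the same grasp; the last joint's range is limited). The gripper opens to 85 mm and grips with 20 to 120 N. Pads are 22 mm wide; open, the fingers measure 114 mm over their backs; the gripper's body (76 mm by 85 mm) begins 54 mm behind the grasp point. The pads swing forward as they close: fully open they stand 13 mm farther back than shut.
Start: joints at [-1.212, 0.276, -0.026, 1.268, 0, 1.467], TCP at [0.278, -0.56, 0.231] pointing down, gripper open.
Joint ranges: [-3.12, 3.12], [-0.85, 1.88], [-1.08, 1.24], [-1.95, 2.15], [-1.57, 1.53], [-3.14, 3.14]. Speed limits (rad/s): [2.57, 2.57, 3.14, 3.14, 3.14, 3.14].

INTERFACE

Orientations are given as a unit quaternion [x, y, z, w].
In Python, from rig import observe, grab_frame, sign_off, arm gives the robot as it stands.
- The arm moves only by the tool play_rows, never from a script. Its argument "steps" is one flat list of numbers, 7 for each row, row after row: the shift along the tool's x, y, z in units of 0.4 m (1.0 is 0.4 m), then the turn, a rotation vector about the tool's x, y, z in units of pi rad (1.0 is pi rad), then the opening, from 0 (shut) to 1 (fully open). A call has 1 to 12 rows; each row shifts and turns the commanded pose from where the row before left it, along the tool's axes as they then stand; what a row does not reach is not made up. A row lasts 1/10 s, in which the tool goes at most 50 mm and 8.59 degrees, less where a joint would pass 70% of its speed; a pose out of reach is approached as far as the arm can. A call with a number of a shift or a turn outside -1 to 1 is refused whole. A call with a gripper value outside its range is refused whole. The fingers move at their own pace and stop on an object; "grip_force" is the grip in N (left out, the last holds). Time passes only in rows, so rows that do not move let the fingers close. It gives the time, the measured TCP pose, the force and the opening at its end, in the units of the state.
- observe(): the state, without advancing time (a new reading comes with each control period).
- grab_frame(name): name is "scene" or "top" or "wrist"; returns a dict with "frame" (400x640x3 uint8, red, green, blue), "K" (3x3 intrinsics, pixels), "distortion" ([k1, k2, p1, p2, k3] as OpenCV has them; the pictures are not rectified), "origin" and "rotation" of the camera in the world. Camera axes: x right, y down, z forward; pixel columns grow to the right and rows downward; lengths in m; the calibration is good to about 2 mm. A picture is of the moment at which its call begins. There is no depth.
- sign_off(): hands the job in, once; it reports no verdict.
The state is a dict: "time": time; "joint_pos": joint angles; "joint_vel": joint speeds; "joint_efforts": joint torques, N m; "eef_pos": TCP position; "tool_rot": TCP orientation; "ft_force": force on the tool from outside, world axes, zero at the start; "wrist_torque": the same for the moment, N m; "width": finger opening in m.
Only numpy, scipy, OpenCV 4.12 (cv2) and the standard library are available. Lean on these libraries where they do the work, as an engineer would, in place of code of your own. Each camera call takes 0.05 s, during which the arm holds its last target. There are 200 camera calls.

## Working session

There is one attempt and no reset: what is moved stays moved. The work goes in short steps, Python scripts to look and compute and a tool call to move; the robot and the scene stay as the last step left them, time stands still between calls to the robot, and variables do not carry over. Pictures are saved under pics/ and viewed, about 8 in all and at most 12, crops included, and the job is handed in when it is done.

Besides the shell and the picture viewer there is one more tool, called after "Call:" by a JSON object that holds its "op" and its "data". play_rows: Moves the arm, as the interface text tells. Shifts and turns lie within -1 to 1; 1 stands for 0.4 m of shift or pi rad of turn. Its arguments: {"type":"object","properties":{"steps":{"type":"array","items":{"type":"number","minimum":-1,"maximum":1}},"grip_force":{"type":"number"}},"required":["steps"]}

```bash
mkdir -p pics; python3 - <<'E'
from rig import observe, grab_frame, arm
import cv2,pickle
s=observe();print(s['eef_pos'],s['tool_rot'],s['time'],s['width'])
d={}
for n in("scene","top"):
    f=grab_frame(n);d[n]=f;cv2.imwrite(f'pics/{n}0.png',f['frame'][:,:,::-1]);print(n,f['origin'],f['rotation'],f['K'],f['distortion'])
pickle.dump(d,open('f0.pkl','wb'))
E
```

```text
[ 0.27819781 -0.55878303  0.2301419 ] [ 9.73457682e-01  2.28864233e-01 -1.45031802e-04 -1.13297289e-03] 0.0 0.08537496641245884
scene [ 1.70947944 -0.06402237  0.9036694 ] [ 0.64841447  0.61114458 -0.30852733 -0.33297427] [[457.37444935   0.         315.66501858]
 [  0.         457.37444935 206.20817783]
 [  0.           0.           1.        ]] [0.03734242 0.         0.         0.         0.        ]
top [0.40240752 0.00985361 1.54225746] [ 0.7067714  -0.70417799  0.05338684 -0.04192138] [[450.29377551   0.         317.45483509]
 [  0.         450.29377551 198.25910427]
 [  0.           0.           1.        ]] [-0.11175804  0.          0.          0.          0.        ]
```

View pics/top0.png

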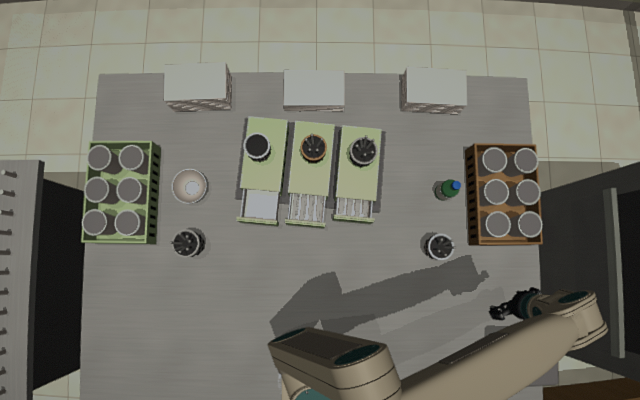

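View pics/scene0.png

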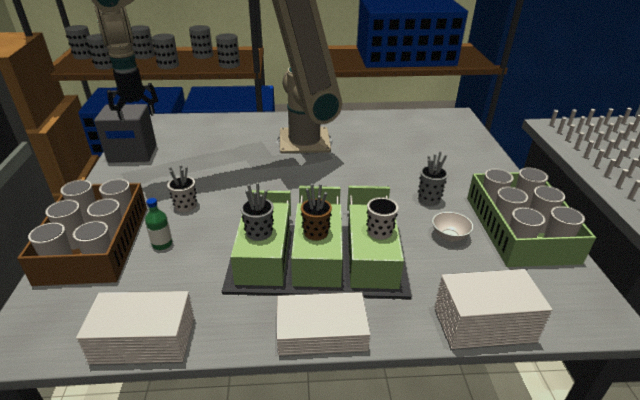

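The top view shows three drawers: left one (263,205) looks bare, the middle (308,207) and right (355,208) hold striped cutlery. I'll enlarge that area and measure the panels.

```bash
cat > h.py <<'E'
import numpy as np,cv2
from scipy.spatial.transform import Rotation as R
def rot(f):
    r=np.array(f['rotation']); return r if r.shape==(3,3) else R.from_quat(r).as_matrix()
def ray(f,uv):
    p=cv2.undistortPoints(np.array(uv,float).reshape(-1,1,2),f['K'],np.array(f['distortion'])).reshape(-1,2)
    return np.c_[p,np.ones(len(p))]@rot(f).T
def onz(f,uv,z):
    d=ray(f,uv);o=np.array(f['origin']);return o+d*((z-o[2])/d[:,2])[:,None]
def proj(f,P):
    M=rot(f);t=-M.T@np.array(f['origin'])
    return cv2.projectPoints(np.array(P,float).reshape(-1,1,3),cv2.Rodrigues(M.T)[0],t,f['K'],np.array(f['distortion']))[0].reshape(-1,2)
E
python3 - <<'E'
from h import *
import pickle
d=pickle.load(open('f0.pkl','rb'));f=d['top'];im=f['frame']
hsv=cv2.cvtColor(im,cv2.COLOR_RGB2HSV)
m=cv2.inRange(hsv,(30,40,60),(50,255,255));m[:,:225]=0;m[:,395:]=0;m[:105]=0;m[245:]=0
n,l,st,c=cv2.connectedComponentsWithStats(m)
for i in range(1,n):
    if st[i,4]>25:
        pts=np.argwhere(l==i)[:,::-1]
        b=cv2.boxPoints(cv2.minAreaRect(pts.astype(np.float32)))
        print(st[i],c[i].round(1)); print(onz(f,b,.11).round(3).tolist())
cv2.imwrite('pics/crop.png',np.hstack([cv2.resize(im[160:240,225:395,::-1],None,fx=4.4,fy=4.4,interpolation=3)]))
s=d['scene']
hs=cv2.cvtColor(s['frame'],cv2.COLOR_RGB2HSV);ms=cv2.inRange(hs,(30,40,60),(50,255,255));ms[:,:220]=0;ms[:,410:]=0;ms[215:]=0
n,l,st,c=cv2.connectedComponentsWithStats(ms)
for i in range(1,n):
    if st[i,4]>25: print('scene',st[i],c[i].round(1))
E
```

```text
[ 241  117   47   74 2212] [265.7 155.8]
[[0.627, 0.238, 0.11], [0.872, 0.22, 0.11], [0.858, 0.084, 0.11], [0.613, 0.106, 0.11]]
[ 288  121   47   79 2123] [310.5 161.4]
[[0.608, 0.085, 0.11], [0.857, 0.061, 0.11], [0.843, -0.071, 0.11], [0.594, -0.044, 0.11]]
[ 334  126   48   76 2095] [357.2 166.6]
[[0.591, -0.066, 0.11], [0.842, -0.09, 0.11], [0.83, -0.225, 0.11], [0.58, -0.198, 0.11]]
[333 215  41   9 187] [352.9 219. ]
[[0.527, -0.062, 0.11], [0.544, -0.063, 0.11], [0.533, -0.192, 0.11], [0.516, -0.19, 0.11]]
[237 217  42   9 197] [257.1 221.1]
[[0.52, 0.245, 0.11], [0.537, 0.244, 0.11], [0.526, 0.111, 0.11], [0.508, 0.113, 0.11]]
[285 219  40   9 177] [304.1 223.4]
[[0.515, 0.091, 0.11], [0.531, 0.09, 0.11], [0.516, -0.035, 0.11], [0.5, -0.033, 0.11]]
scene [220   0  32  46 759] [235.6  20. ]
scene [ 259    0   31  104 1206] [273.3  51.3]
scene [ 317    0   42   45 1009] [339.5  20. ]
scene [ 336   77   74   26 1066] [374.5  89.2]
scene [220  79  18   7  69] [228.8  82.2]
scene [239  79  13   7  42] [244.6  82.3]
scene [296 185  16  30 218] [302.5 196.7]
scene [347 185  43  30 835] [364.  197.2]
scene [313 186   7  13  57] [315.8 191.1]
scene [321 186  20  29 383] [332.3 197.8]
scene [259 190   6   7  30] [261.2 192.3]
scene [266 190  25  25 509] [279.8 201.3]
```

View pics/crop.png

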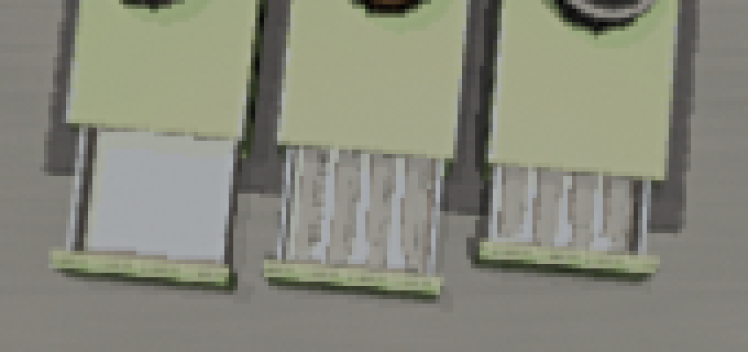

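The crop confirms it: the left drawer (face near px 257,221) is empty, and the middle (304,223) and right (353,219) hold cutlery. Next I check the heights with the second view and compute the approach.

```bash
cat >> h.py <<'E'
def plan(s,P,yaw,tilt):
    """single tool-frame delta from state s to tip P, tool x along yaw, fingertips tilted forward"""
    R0=R.from_quat(s['tool_rot']);T=R.from_euler('z',yaw)*R.from_euler('x',np.pi)*R.from_euler('y',tilt)
    return R0.inv().apply(np.array(P)-s['eef_pos'])/.4,(R0.inv()*T).as_rotvec()/np.pi
E
python3 - <<'E'
from h import *
import pickle
from rig import observe
d=pickle.load(open('f0.pkl','rb'));f=d['top'];g=d['scene']
# two-view height: top-view panel corners of empty panel/middle; scene inner-top edge, compare heights
def tri(a,b):
    A=ray(f,[a])[0];B=ray(g,[b])[0];A/=np.linalg.norm(A);B/=np.linalg.norm(B)
    o1,o2=np.array(f['origin']),np.array(g['origin'])
    k=np.linalg.lstsq(np.c_[A,-B],o2-o1,rcond=None)[0]
    p,q=o1+A*k[0],o2+B*k[1];return (p+q)/2,np.linalg.norm(p-q)
print('pred panel corners scene', proj(g,[[.518,.2445,.11],[.510,.112,.11],[.513,.091,.11],[.502,-.034,.11],[.525,-.062,.11],[.516,-.19,.11]]).round(1).tolist())
hs=cv2.cvtColor(g['frame'],cv2.COLOR_RGB2HSV);ms=cv2.inRange(hs,(30,40,60),(50,255,255))
r=ms[180:222,340:400];cols=np.where(r[8:12].any(0))[0]+340;print('empty panel scene cols row~190',cols.min(),cols.max(),'first rows',[(u,180+int(np.argmax(ms[180:222,u]>0))) for u in (350,355,385,300,330,280,288)])
hs=cv2.cvtColor(f['frame'],cv2.COLOR_RGB2HSV);m=cv2.inRange(hs,(30,40,60),(50,255,255))
for n,u in (('empty',257),('mid',304),('right',353)):
    v=[int(x) for x in np.where(m[212:235,u])[0]+212];print(n,v,onz(f,[[u,v[0]],[u,v[-1]+.5]],.11).round(3).tolist())
# cups: tilted rim centres
print('cups',onz(f,[[257,146],[313,149],[363,150]],.197).round(3).tolist(),'right_cup',onz(f,[[438,246]],.09).round(3).tolist())
yaw=-.1;s=observe();print('to z.23 above',plan(s,[.44,-.118,.23],yaw,0),plan(s,[.44,-.118,.23],yaw,.3))
E
```

```text
pred panel corners scene [[387.8, 184.9], [345.8, 184.8], [339.3, 185.5], [299.5, 184.7], [290.7, 189.0], [249.4, 188.6]]
empty panel scene cols row~190 340 389 first rows [(350, 185), (355, 186), (385, 186), (300, 185), (330, 186), (280, 191), (288, 190)]
empty [219, 220, 221, 222, 223] [[0.529, 0.18, 0.11], [0.515, 0.179, 0.11]]
mid [222, 223, 224, 225] [[0.52, 0.03, 0.11], [0.509, 0.029, 0.11]]
right [217, 218, 219, 220] [[0.537, -0.127, 0.11], [0.526, -0.127, 0.11]]
cups [[0.746, 0.174, 0.197], [0.737, 0.002, 0.197], [0.735, -0.151, 0.197]] right_cup [[0.445, -0.406, 0.09]]
to z.23 above (array([ 0.85318423, -0.80649456,  0.00246508]), array([-6.59731290e-04,  1.13429615e-04,  1.78821447e-01])) (array([ 0.85318423, -0.80649456,  0.00246508]), array([-0.02747604,  0.0930741 ,  0.1773667 ]))
```

Predicted panel-top rows (185–189) match the scene view within 1–2 px, so the 110 mm heights hold. The roof cups stand well back (x > 0.69). First move: shut the fingers and travel high to the front of the right drawer.

Call:
{"op": "play_rows", "data": {"steps": [0.071,-0.067,0,0,0,0,0,0.071,-0.067,0,0,0,0,0,0.071,-0.067,0,0,0,0,0,0.071,-0.067,0,0,0,0,0,0.071,-0.067,0,0,0,0,0,0.071,-0.067,0,0,0,0,0,0.071,-0.067,0,0,0,0,0,0.071,-0.067,0,0,0,0,0,0.071,-0.067,0,0,0,0,0,0.071,-0.067,0,0,0,0,0,0.071,-0.067,0,0,0,0,0,0.071,-0.067,0,0,0,0,0]}}

```text
time: 1.3
eef_pos: [0.4402, -0.1181, 0.231]
tool_rot: [0.973, 0.229, -0.0, -0.0]
ft_force: [-0.3, -0.5, -0.8]
width: -0.0
```

Call:
{"op": "play_rows", "data": {"steps": [0,0,0,0,0,0.0447,0,0,0,0,0,0,0.0447,0,0,0,0,0,0,0.0447,0,0,0,0,0,0,0.0447,0,0,0,0,0,0.032,0,0,0,0,0,0,0.032,0,0,0,0,0,0,0.032,0,0,0,0,0,0,0,0,0,0,0,0,0,0,0,0]}}

```text
time: 2.2
eef_pos: [0.4397, -0.1197, 0.2311]
tool_rot: [0.988, -0.05, 0.149, 0.007]
ft_force: [-0.3, -1.2, 0.1]
width: 0.0001
```

```bash
python3 - <<'E'
from h import *
from rig import observe
s=observe();print(s['time'],s['eef_pos'],s['width'],s['ft_force'])
print(plan(s,[.45,-.119,.075],-.1,.3),plan(s,[.45,-.119,s['eef_pos'][2]],-.1,.3))
M=R.from_quat(s['tool_rot']).as_matrix();print(M.round(3))
E
```

```text
2.2 [ 0.43967627 -0.11970383  0.23113339] 8.313017641131261e-05 [-0.29376534 -1.21782236  0.07047956]
(array([-0.09102951, -0.00433   ,  0.38042651]), array([ 4.01357359e-05, -3.47385573e-05, -1.58759520e-04])) (array([ 0.02436262, -0.00434052,  0.00753928]), array([ 4.01357359e-05, -3.47385573e-05, -1.58759520e-04]))
[[ 0.95  -0.1    0.294]
 [-0.096 -0.995 -0.03 ]
 [ 0.296 -0.    -0.955]]
```

Call:
{"op": "play_rows", "data": {"steps": [-0.0182,-0.0009,0.0761,0,0,0,0,-0.0182,-0.0009,0.0761,0,0,0,0,-0.0182,-0.0009,0.0761,0,0,0,0,-0.0182,-0.0009,0.0761,0,0,0,0,-0.0182,-0.0009,0.0761,0,0,0,0,0,0,0,0,0,0,0,0.0191,0,0.0059,0,0,0,0,0.0191,0,0.0059,0,0,0,0,0.0191,0,0.0059,0,0,0,0,0.0191,0,0.0059,0,0,0,0,0,0,0,0,0,0,0]}}

```text
time: 3.3
eef_pos: [0.4852, -0.123, 0.0769]
tool_rot: [0.987, -0.049, 0.152, 0.008]
ft_force: [0.6, -0.3, -0.4]
width: 0.0004
```

```bash
python3 - <<'E'
from h import *
from rig import grab_frame
f=grab_frame('top');g=grab_frame('wrist')
a=cv2.resize(f['frame'][150:300,225:425],(800,600))
cv2.imwrite('pics/a.png',a[:,:,::-1]);cv2.imwrite('pics/aw.png',g['frame'][:,:,::-1])
E
```

```text
(no output)
```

View pics/aw.png

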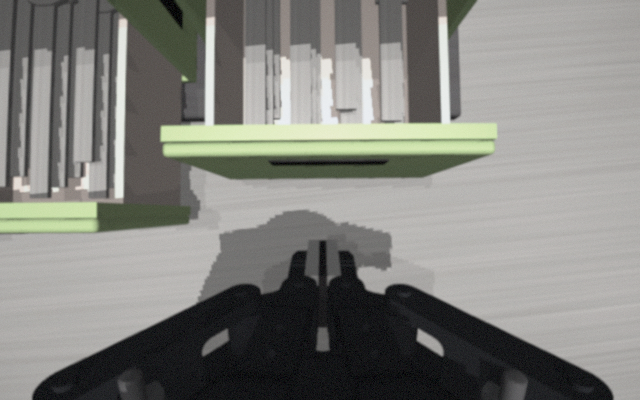

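The wrist view shows the right panel (u 162–496) centred on the closed fingers (u 323), with forks/spoons behind it, and the fingertips still in front of the outer face. Pushing slowly.

Call:
{"op": "play_rows", "data": {"steps": [0.0191,0,0.0059,0,0,0,0,0.0191,0,0.0059,0,0,0,0,0.0191,0,0.0059,0,0,0,0,0.0191,0,0.0059,0,0,0,0,0.0191,0,0.0059,0,0,0,0,0.0191,0,0.0059,0,0,0,0]}}

```text
time: 4.0
eef_pos: [0.5301, -0.1268, 0.0748]
tool_rot: [0.988, -0.049, 0.149, 0.007]
ft_force: [-2.7, -0.4, 3.5]
width: -0.0003
```

Call:
{"op": "play_rows", "data": {"steps": [0.0191,0,0.0059,0,0,0,0,0.0191,0,0.0059,0,0,0,0]}}

```text
time: 4.2
eef_pos: [0.5462, -0.1283, 0.0749]
tool_rot: [0.988, -0.049, 0.149, 0.007]
ft_force: [-3.4, 1.3, 1.7]
width: 0.0002
```

Call:
{"op": "play_rows", "data": {"steps": [0.0096,0,0.003,0,0,0,0,0.0096,0,0.003,0,0,0,0,0.0096,0,0.003,0,0,0,0]}}

```text
time: 4.5
eef_pos: [0.5581, -0.1295, 0.0749]
tool_rot: [0.987, -0.049, 0.15, 0.007]
ft_force: [-3.2, 1.8, 1.3]
width: 0.0001
```

Call:
{"op": "play_rows", "data": {"steps": [0.0048,0,0.0015,0,0,0,0,0.0048,0,0.0015,0,0,0,0]}}

```text
time: 4.7
eef_pos: [0.562, -0.1299, 0.075]
tool_rot: [0.987, -0.049, 0.15, 0.007]
ft_force: [-3.1, 0.5, 0.4]
width: 0.0001
```

Call:
{"op": "play_rows", "data": {"steps": [0.0048,0,0.0015,0,0,0,0,0.0048,0,0.0015,0,0,0,0]}}

```text
time: 4.9
eef_pos: [0.566, -0.1303, 0.075]
tool_rot: [0.987, -0.049, 0.15, 0.007]
ft_force: [-3.4, 1.3, -1.7]
width: -0.0001
```

Call:
{"op": "play_rows", "data": {"steps": [0.0048,0,0.0015,0,0,0,0,0.0048,0,0.0015,0,0,0,0]}}

```text
time: 5.1
eef_pos: [0.5701, -0.1307, 0.075]
tool_rot: [0.987, -0.049, 0.15, 0.007]
ft_force: [-3.0, 2.5, -1.3]
width: 0.0
```

Call:
{"op": "play_rows", "data": {"steps": [0.0048,0,0.0015,0,0,0,0]}}

```text
time: 5.2
eef_pos: [0.5722, -0.1309, 0.075]
tool_rot: [0.987, -0.049, 0.15, 0.007]
ft_force: [-2.7, 2.7, -2.6]
width: 0.0001
```

Call:
{"op": "play_rows", "data": {"steps": [0.0048,0,0.0015,0,0,0,0]}}

```text
time: 5.3
eef_pos: [0.5742, -0.1311, 0.0751]
tool_rot: [0.987, -0.049, 0.15, 0.007]
ft_force: [-3.6, 2.3, -1.1]
width: 0.0001
```

Still no stop. A look at the gap before going on.

```bash
python3 - <<'E'
from rig import grab_frame
import cv2
cv2.imwrite('pics/bw.png',grab_frame('wrist')['frame'][:,:,::-1])
E
```

```text
(no output)
```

View pics/bw.png

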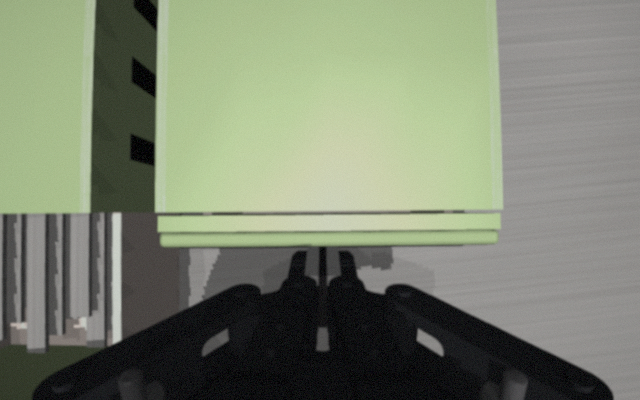

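The drawer is nearly home: only a thin dark line (row ~212) remains between panel and roof. I continue in small steps until the force rises.

Call:
{"op": "play_rows", "data": {"steps": [0.0024,0,0.0008,0,0,0,0,0.0024,0,0.0008,0,0,0,0]}}

```text
time: 5.55
eef_pos: [0.5757, -0.1315, 0.0751]
tool_rot: [0.988, -0.049, 0.149, 0.007]
ft_force: [-7.9, 2.1, 4.3]
width: -0.0001
```

Call:
{"op": "play_rows", "data": {"steps": [0.0024,0,0.0008,0,0,0,0,0.0024,0,0.0008,0,0,0,0]}}

```text
time: 5.75
eef_pos: [0.5758, -0.1315, 0.0749]
tool_rot: [0.988, -0.05, 0.148, 0.008]
ft_force: [-15.2, 4.0, 12.7]
width: 0.0001
```

Call:
{"op": "play_rows", "data": {"steps": [0.0024,0,0.0008,0,0,0,0,0,0,0,0,0,0,0]}}

```text
time: 5.95
eef_pos: [0.5759, -0.1315, 0.0749]
tool_rot: [0.988, -0.05, 0.147, 0.008]
ft_force: [-17.1, 3.7, 12.0]
width: -0.0001
```

The force rose to 17 N with no further motion, so the right drawer is on its stop. Retreat 120 mm, shift left 155 mm.

Call:
{"op": "play_rows", "data": {"steps": [-0.0478,0,-0.0148,0,0,0,0,-0.0478,0,-0.0148,0,0,0,0,-0.0478,0,-0.0148,0,0,0,0,-0.0478,0,-0.0148,0,0,0,0,-0.0478,0,-0.0148,0,0,0,0,-0.0478,0,-0.0148,0,0,0,0]}}

```text
time: 6.55
eef_pos: [0.462, -0.1217, 0.0771]
tool_rot: [0.987, -0.049, 0.153, 0.009]
ft_force: [0.0, -0.0, -1.0]
width: -0.0003
```

Call:
{"op": "play_rows", "data": {"steps": [0,-0.0646,0,0,0,0,0,0,-0.0646,0,0,0,0,0,0,-0.0646,0,0,0,0,0,0,-0.0646,0,0,0,0,0,0,-0.0646,0,0,0,0,0,0,-0.0646,0,0,0,0,0,0,0,0,0,0,0,0]}}

```text
time: 7.25
eef_pos: [0.4776, 0.0248, 0.0771]
tool_rot: [0.987, -0.042, 0.153, 0.005]
ft_force: [-0.5, -0.3, -0.4]
width: -0.0002
```

```bash
python3 - <<'E'
from rig import grab_frame
import cv2
cv2.imwrite('pics/cw.png',grab_frame('wrist')['frame'][:,:,::-1])
E
```

```text
(no output)
```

View pics/cw.png

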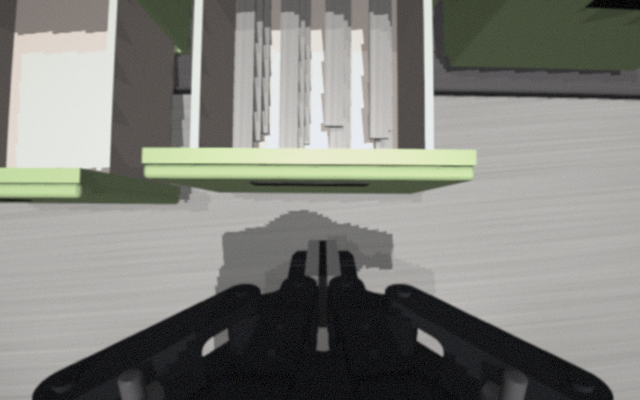

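The wrist view shows the middle panel (u 145–475, centre 310) in front of the fingers (u 323, about 5 mm off centre), and the empty panel well to the left (ends at u 178). Pushing the middle one.

Call:
{"op": "play_rows", "data": {"steps": [0.0191,0,0.0059,0,0,0,0,0.0191,0,0.0059,0,0,0,0,0.0191,0,0.0059,0,0,0,0,0.0191,0,0.0059,0,0,0,0,0.0191,0,0.0059,0,0,0,0,0.0191,0,0.0059,0,0,0,0,0.0191,0,0.0059,0,0,0,0,0.0191,0,0.0059,0,0,0,0]}}

```text
time: 8.1
eef_pos: [0.538, 0.0179, 0.0746]
tool_rot: [0.988, -0.043, 0.149, 0.005]
ft_force: [-3.7, -2.8, 1.2]
width: 0.0
```

Call:
{"op": "play_rows", "data": {"steps": [0.0191,0,0.0059,0,0,0,0,0.0191,0,0.0059,0,0,0,0,0.0191,0,0.0059,0,0,0,0,0.0191,0,0.0059,0,0,0,0]}}

```text
time: 8.5
eef_pos: [0.5701, 0.0156, 0.0747]
tool_rot: [0.988, -0.043, 0.15, 0.005]
ft_force: [-4.3, -2.7, -0.8]
width: 0.0001
```

Call:
{"op": "play_rows", "data": {"steps": [0.0048,0,0.0015,0,0,0,0,0.0048,0,0.0015,0,0,0,0,0.0048,0,0.0015,0,0,0,0,0.0048,0,0.0015,0,0,0,0]}}

```text
time: 8.9
eef_pos: [0.5781, 0.0153, 0.0753]
tool_rot: [0.988, -0.043, 0.15, 0.004]
ft_force: [-3.3, -0.5, -0.5]
width: 0.0001
```

Call:
{"op": "play_rows", "data": {"steps": [0.0048,0,0.0015,0,0,0,0,0.0048,0,0.0015,0,0,0,0,0.0048,0,0.0015,0,0,0,0]}}

```text
time: 9.2
eef_pos: [0.5842, 0.0147, 0.0753]
tool_rot: [0.988, -0.043, 0.15, 0.004]
ft_force: [-2.9, -0.2, 0.1]
width: -0.0001
```

Call:
{"op": "play_rows", "data": {"steps": [0.0048,0,0.0015,0,0,0,0,0.0048,0,0.0015,0,0,0,0]}}

```text
time: 9.4
eef_pos: [0.5883, 0.0143, 0.0753]
tool_rot: [0.988, -0.043, 0.15, 0.004]
ft_force: [-3.2, -0.7, 0.1]
width: 0.0001
```

Call:
{"op": "play_rows", "data": {"steps": [0.0024,0,0.0008,0,0,0,0,0.0024,0,0.0008,0,0,0,0]}}

```text
time: 9.6
eef_pos: [0.589, 0.0142, 0.0751]
tool_rot: [0.988, -0.043, 0.149, 0.004]
ft_force: [-11.1, 0.3, 9.1]
width: 0.0001
```

Call:
{"op": "play_rows", "data": {"steps": [0.0024,0,0.0008,0,0,0,0,0.0024,0,0.0008,0,0,0,0]}}

```text
time: 9.8
eef_pos: [0.5891, 0.0142, 0.0746]
tool_rot: [0.988, -0.043, 0.147, 0.004]
ft_force: [-15.8, 0.6, 13.1]
width: 0.0006
```

Call:
{"op": "play_rows", "data": {"steps": [0.0024,0,0.0008,0,0,0,0,0.0024,0,0.0008,0,0,0,0]}}

```text
time: 10.0
eef_pos: [0.5892, 0.0143, 0.0737]
tool_rot: [0.988, -0.043, 0.146, 0.004]
ft_force: [-19.9, 1.5, 16.1]
width: 0.0002
```

The middle drawer is on its stop too (20 N, no motion, close to the predicted 0.591). Retreat clear and check.

Call:
{"op": "play_rows", "data": {"steps": [-0.0478,0,-0.0148,0,0,0,0,-0.0478,0,-0.0148,0,0,0,0,-0.0478,0,-0.0148,0,0,0,0,-0.0478,0,-0.0148,0,0,0,0,-0.0478,0,-0.0148,0,0,0,0,-0.0478,0,-0.0148,0,0,0,0,-0.0478,0,-0.0148,0,0,0,0,0,0,0,0,0,0,0,0,0,0,0,0,0,0]}}

```text
time: 10.9
eef_pos: [0.4567, 0.0256, 0.0762]
tool_rot: [0.987, -0.043, 0.152, 0.004]
ft_force: [0.5, -0.2, 0.1]
width: -0.0002
```

```bash
python3 - <<'E'
from h import *
import pickle
from rig import grab_frame,observe
s=observe();print(s['time'],s['eef_pos'],s['ft_force'],abs(s['joint_vel']).max() if hasattr(s['joint_vel'],'max') else s['joint_vel'])
f=grab_frame('top');f0=pickle.load(open('f0.pkl','rb'))['top']
G=lambda im:cv2.inRange(cv2.cvtColor(im,cv2.COLOR_RGB2HSV),(30,40,60),(50,255,255))
for im in(f0['frame'],f['frame']):print([int(x)+212 for x in np.where(G(im)[212:235,257])[0]])
cv2.imwrite('pics/end.png',np.vstack([cv2.resize(i['frame'][110:250,160:470,::-1],(660,298)) for i in(f0,f)]))
E
```

```text
10.9 [0.45665189 0.0255736  0.07615385] [ 0.45425058 -0.16254502  0.12260534] 0.029174436482779162
[219, 220, 221, 222, 223]
[219, 220, 221, 222]
```

View pics/end.png

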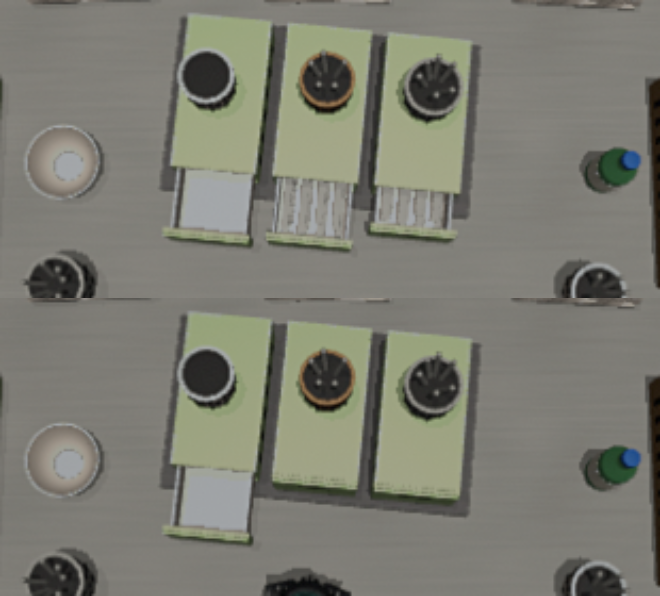

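The before/after pictures show the middle and right drawers shut flush. The empty drawer, cups, bottle and bowl have not moved, and the gripper is clear.

```bash
python3 -c "
from rig import sign_off
print(sign_off())"
```

```text
the job is handed in; nothing more can be done
None
```

I pushed the two drawers holding cutlery, right then middle, fully home with the closed fingertips on their front panels. The job is handed in; the robot clock read 10.9 s at my last check.

- **Pushing:** I pushed at no more than about 0.08 m/s, easing to 0.01–0.02 m/s near the end. Both drawers reached a hard stop: the sideways push rose from about 3 N to 17–20 N with no further motion.
- **Final check:** In the before/after top view both drawers are flush. The cups on the drawer roofs, the bottle and the bowl look unmoved. The two cups standing on the counter are cut off in that picture; what shows of them looks unmoved. The gripper is clear, with about 0 N at the wrist.
- **Empty drawer:** Its panel edge reads the same pixel rows as at the start to within 1 px, about 3 mm. The robot never came near it.
- **What disagreed:** The right drawer's stop came about 14 mm farther than my first estimate. I had assumed an 11 mm fingertip offset, so I went by the force and a close-up picture instead. On the middle panel the fingers pushed about 5 mm off centre.

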